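Nip the turntable's castle nut up to the next slot

ROBOT

A 6-joint arm with a two-finger parallel gripper is mounted at the origin on the work surface. World frame = base frame: x ahead of the robot, y to its left, z up, the work surface at z = 0. Lengths are in mm, angles in rad, forces in N, time in s.
With the tool pointing down it reaches from about 400 to 925 mm from the base axis. Payload 12.5 kg.
Tool frame: the origin (TCP) lies on the front face of the gripper's body, between the roots of the fingers; the fingertips stand 78 mm ahead of it and the grasp point (between the pads) lies 59 mm ahead of it (env.nose_length is the distance from the TCP to the fingertips, in mm); z points along the fingers, y is the line along which they close (so a half turn about z gives the same grasp; the last joint's range is limited). The gripper opens to 95 mm and grips with 3 to 60 N. Pads are 20 mm wide; open, the fingers measure 119 mm over their backs; the gripper's body (75 mm by 180 mm) begins 59 mm behind the grasp point.
Start: joints at [1.135, 0.491, 1.559, -0, 1.092, -0.106], TCP at [202.389, 591.334, 292.261] pointing down, gripper open.
Joint ranges: [-3.1, 3.1], [-0.84, 2.19], [0.05, 2.79], [-1.13, 4.28], [0.06, 2.93], [-2.69, 2.69]. Speed limits (rad/s): [2.22, 2.22, 2.79, 3.14, 3.14, 3.14].

INTERFACE

Orientations are given as [roll, pitch, yaw] about the fixed x, y, z axes, in that order (R = Rz(yaw) Ry(pitch) Rx(roll)).
In Python, from cell import env gives the robot as it stands.
- The arm moves only by the tool jog_arm, never from a script. Its argument "motion" is a list of rows, each a list of 7 numbers: the turn, a rotation vector about the tool's x, y, z in degrees, then the shift along the tool's x, y, z in mm, then the finger opening in mm, from 0 to 95.1. In form: [[wx, wy, wz, x, y, z, hand], ...]. A call has 1 to 10 rows; each row shifts and turns the commanded pose from where the row before left it, along the tool's axes as they then stand; what a row does not reach is not made up. A row lasts 1/8 s, in which the tool goes at most 62.5 mm and 10.7 degrees, less where a joint would pass 70% of its speed; a pose out of reach is approached as far as the arm can. A call is refused whole if a number of a shift passes 62.5 or a number of a turn 10.7, either way. A call with a gripper value outside its range is refused whole. The fingers move at their own pace and stop on an object; the grip force is fixed at half the most. Time passes only in rows, so rows that do not move let the fingers close. It gives the time, the measured TCP pose, the force, the opening and the grip force at its end, in the units of the state.
- env.state(): the state, without advancing time (a new reading comes with each control period).
- env.read_camera(name): name is "scene" or "top"; returns a dict with "color" (420x560x3 uint8, red, green, blue), "z_map" (420x560 float32, mm along the optical axis (not along the pixel's ray), 0 where there is no reading), "camera_matrix" (3x3 intrinsics, pixels), "world_to_cam" (4x4, takes a point from world to camera coordinates). Camera axes: x right, y up, looking along -z (the intrinsics and any distortion apply to the point x, -y, -z); pixel columns grow to the right and rows downward; lengths in mm; the calibration is good to about 2 mm. A picture is of the moment at which its call begins.
- env.job_done(): hands the job in; it is judged then, once.
Trained networks look in the newest picture that a camera, given by its name, has taken for a name from the list of things; names that differ only in an ending like _2 or _b are one class to them, and where a whole thing is asked for, a point or a joint stands for the part that bears it (a point fixed in the world has none). Each returns a list of dicts, best first, with "score" (0 to 1); they miss things now and then, are a little off and sometimes report something else, mostly with a low value. They report only what shows in the picture. A call takes as long as a camera call.
- env.recognise(camera, thing): "location" ([column, row] in pixels, amid what is visible of it).
The state is a dict: "t": time; "joints": joint angles; "qvel": joint speeds; "tau": joint torques, N m; "eef_pos": TCP position; "tcp_rot": TCP orientation; "ft_force": force on the tool from outside, world axes, zero at the start; "moment": the same for the moment, N m; "opening": opening from 0.0 (shut) to 1.0 (fully open); "grip_force": force on a finger pad.
Only numpy, scipy, OpenCV 4.12 (cv2) and the standard library are available. Lean on these libraries where they do the work, as an engineer would, in place of code of your own. Each camera call takes 0.05 s, during which the arm holds its last target. There are 200 camera calls.

TASK

The bearing of this casting turntable has been set and the ring spanner is still on its castle nut: with the spanner, tighten the nut (clockwise from above) just to the next slot that lines up with the cross hole under the scribed line, without running past it or backing the nut off. Then lift the spanner off and lay it gently and flat on the green mat, wholly inside the mat's edges, so I can push the split pin through; leave everything else where it is.

Things in the scene. Friction and masses are not known exactly. Their poses are not given: they have to be found in the camera images.
- stand: Turntable stand, fixed: grey round foot 170 mm across; dark steel hub with a flange 150 mm across (top 52 mm above the table) and a boss 120 mm across (flat top 75 mm up); steel axle end 36 mm across standing in the middle, top 125 mm up. Origin on the table under the axle, z up; the cross hole and the dark line scribed over it on the axle's end face run along its x.
- cross_hole (a point): Middle of the split pin's cross hole (7 mm, right through the axle), on the axle's axis, 112.5 mm above the table; its x axis runs along the hole, z up. Does not move.
- nut (a joint): Turn of the castle nut (dark steel, bright worn crown) since the start (rad): 0 at the start, grows clockwise from above (tightening). Friction (about 0.8 N m) holds it where it is left. 55 mm across flats; six-sided part 76 to 105 mm above the table, then a crown 50 mm across up to 116 mm, with six slots about 8 mm wide, one over each flat.
- nut_slot (a point): In the slot that is next to reach the cross hole: 21.5 mm from the nut's axis, 112.5 mm above the table; turns with the nut. Its x axis points from the nut's axis out through this slot, z up. At the start it stands 0.25 to 0.8 rad counter-clockwise of the stand's +x; it lines up when its x and the stand's x are parallel.
- spanner: Loose flat ring spanner, bare metal, about 0.4 kg, 233 mm long, at the start lying level on the boss round the nut. Origin: centre of the ring's underside; handle along +x, z up. Ring: hexagon inside 57 mm across flats (a few degrees of play on the nut), 85 mm outside, 14 mm thick. Handle 24 mm wide, 10 mm thick (2 to 12 mm above the underside). Centre of mass about 42 mm along +x.
- spanner_handle (a point): On the handle's middle line, 85 mm from the ring's centre and 7 mm above the spanner's underside; a place to grip the handle across its width.
- spanner_end (a point): Centre of the handle's round end (30 mm across, tip 190 mm from the ring's centre), 175 mm from the ring's centre and 7 mm above the spanner's underside.
- mat: Dark green cutting mat, fixed, 260 mm along its x by 320 mm along its y, 3 mm thick; origin under its centre. The strip from 45 mm beyond the middle to its +x edge holds the split pin and the dust cap; the rest is free.
- split_pin: Steel split pin, 84 mm long, 6 mm thick, lying on the mat; origin at its middle. To be left alone.
- dust_cap: Steel hub dust cap, 72 mm in diameter, 32 mm high, on the mat; origin under its centre. To be left alone.
- pigment_bottle: Bottle 44 mm in diameter, 115 mm high, standing on the table; origin under its centre. To be left alone.
- pigment_jar: Jar with a black lid, 48 mm in diameter, 50 mm high, on the table; origin under its centre. To be left alone.
- mixing_cup: Clear plastic cup 68 mm across its mouth, 85 mm high, on the table; origin under its centre. To be left alone.
- ring_mould: White low mould, 92 mm in diameter, 26 mm high, on the table; origin under its centre. To be left alone.
- stirrer: Flat wooden stirring stick 150 by 18 by 4 mm, lying on the table; origin under its centre. To be left alone.
- lighter: Long grey stick lighter, 200 mm long, 18 mm high, lying on the table; origin near its middle. To be left alone.

How it is judged:
By the outcome, as a careful person would: the job done as asked, in the order asked, and still so for the second after the job is handed in, with the robot touching nothing.
It also fails if it takes over 51 s, if anything falls off the work surface, if the arm or the gripper's body presses on something with over 40 N, if the wrist force passes 120 N, or if a joint passes its speed limit or range.

## Working session

There is one attempt and no reset: what is moved stays moved. The work goes in short steps, Python scripts to look and compute and a tool call to move; the robot and the scene stay as the last step left them, time stands still between calls to the robot, and variables do not carry over. Pictures are saved under pics/ and viewed, at most 10 in all, crops included, and the job is handed in when it is done.

Besides the shell and the picture viewer there is one more tool, called after "Request:" by a JSON object that holds its "api" and its "payload", one argument or row to a line. jog_arm: Moves the arm, as the interface text tells. Its arguments: {"type":"object","properties":{"motion":{"type":"array"}},"required":["motion"]}

```bash
mkdir -p pics; ls; cat > h.py <<'E'
import numpy as np, cv2
from cell import env
def cam(n):
    d=env.read_camera(n); return d
def ray(d,uv):
    K=np.array(d["camera_matrix"]);T=np.array(d["world_to_cam"])
    p=np.array([(uv[0]-K[0,2])/K[0,0],-(uv[1]-K[1,2])/K[1,1],-1.]);R=T[:3,:3]
    return -R.T@T[:3,3], R.T@p
def at_z(d,uv,z):
    o,r=ray(d,uv); return o+r*(z-o[2])/r[2]
def proj(d,P):
    K=np.array(d["camera_matrix"]);T=np.array(d["world_to_cam"])
    P=np.atleast_2d(P);c=P@T[:3,:3].T+T[:3,3]
    return np.c_[K[0,0]*c[:,0]/-c[:,2]+K[0,2],-K[1,1]*c[:,1]/-c[:,2]+K[1,2]]
def cloud(d):
    z=d["z_map"];v,u=np.mgrid[:z.shape[0],:z.shape[1]]
    K=np.array(d["camera_matrix"]);T=np.array(d["world_to_cam"])
    c=np.stack([(u-K[0,2])/K[0,0]*z,-(v-K[1,2])/K[1,1]*z,-z],-1)
    return (c-T[:3,3])@T[:3,:3]
E
python3 - <<'E'
from h import *
for n in("scene","top"):
    d=cam(n);cv2.imwrite(f"pics/{n}0.png",cv2.resize(d["color"][:,:,::-1],(784,588),interpolation=cv2.INTER_CUBIC))
    np.save(f"{n}0.npy",d,allow_pickle=True)
    print(n,np.round(d["camera_matrix"],1).tolist(),ray(d,[280,210]), [k for k in d])
    for t,z in dict(stand=75,nut=110,nut_slot=112,cross_hole=125,spanner=85,spanner_handle=83,spanner_end=83,mat=3,split_pin=6,dust_cap=32,pigment_bottle=60,pigment_jar=50,mixing_cup=50,ring_mould=20,stirrer=4,lighter=15).items():
        try: print(t,[(np.round(r["location"],1).tolist(),round(r["score"],2),np.round(at_z(d,r["location"],z)[:2]).tolist()) for r in env.recognise(n,t)[:2]])
        except Exception as e: print(t,e)
print(env.state())
E
```

```text
pics
scene [[461.5, 0.0, 276.2], [0.0, 461.5, 210.4], [0.0, 0.0, 1.0]] (array([1430.98959453, -110.0571982 ,  781.74261759]), array([-0.77092822,  0.13305564, -0.6229246 ])) ['color', 'z_map', 'camera_matrix', 'world_to_cam']
stand [([282.7, 227.1], 0.96, [621.0, 36.0])]
nut [([285.6, 201.3], 0.67, [569.0, 52.0])]
nut_slot [([281.9, 202.5], 0.73, [575.0, 42.0])]
cross_hole [([285.9, 227.4], 0.68, [680.0, 33.0])]
spanner [([279.5, 208.2], 0.69, [562.0, 39.0])]
spanner_handle [([281.6, 206.8], 0.74, [554.0, 45.0]), ([178.2, 256.3], 0.25, [688.0, -205.0])]
spanner_end [([281.0, 207.8], 0.87, [558.0, 43.0])]
mat [([156.5, 236.7], 0.68, [523.0, -270.0])]
split_pin [([176.6, 257.2], 0.54, [609.0, -219.0])]
dust_cap [([123.3, 267.2], 0.89, [650.0, -334.0])]
pigment_bottle [([238.5, 185.8], 0.75, [417.0, -48.0])]
pigment_jar [([347.4, 284.4], 0.81, [798.0, 145.0])]
mixing_cup [([225.2, 300.7], 0.96, [800.0, -114.0])]
ring_mould [([279.3, 205.1], 0.52, [467.0, 54.0])]
stirrer [([393.5, 179.1], 0.56, [379.0, 411.0])]
lighter [([430.3, 261.5], 0.91, [730.0, 368.0])]
top [[473.8, 0.0, 275.9], [0
[... 1277 characters left out ...]
154.4, 159.8], 0.6, [725.0, 387.0])]
{'t': 1.7, 'joints': array([ 1.13538021e+00,  4.90922532e-01,  1.55888755e+00,  2.48812068e-05,
        1.09167287e+00, -1.05611545e-01]), 'qvel': array([-0.00086653,  0.0006278 , -0.0002387 , -0.00062275, -0.00069616,
       -0.00116545]), 'tau': array([-4.10388730e-04, -6.12454748e+01, -2.58432287e+01,  6.92501455e-02,
        4.45213623e-02,  4.78800359e-06]), 'eef_pos': array([202.4024821 , 591.34373274, 292.25123368]), 'tcp_rot': array([ 3.14148123e+00, -1.03932602e-05,  2.81177662e+00]), 'ft_force': array([0.18380096, 0.27316625, 0.42834225]), 'moment': array([-0.01861542,  0.00676764, -0.0089788 ]), 'grip_force': 0.0, 'opening': 1.0007452868418774}
```

View pics/top0.png

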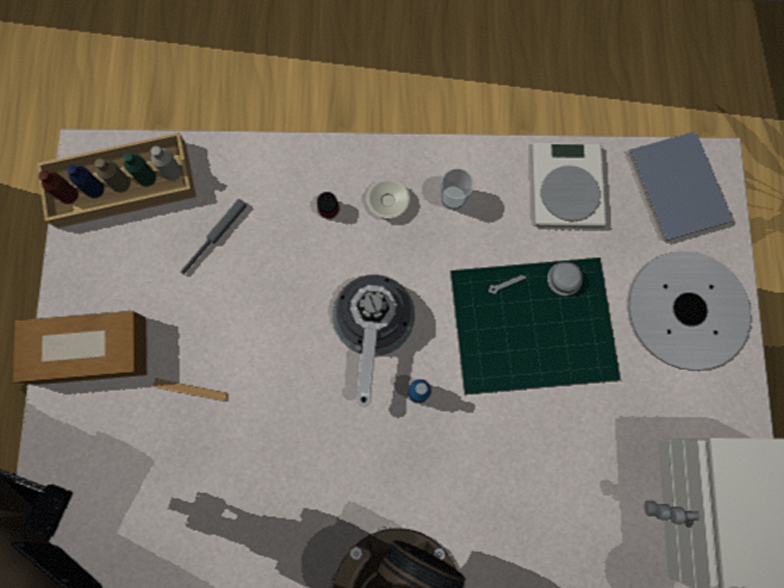

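View pics/scene0.png

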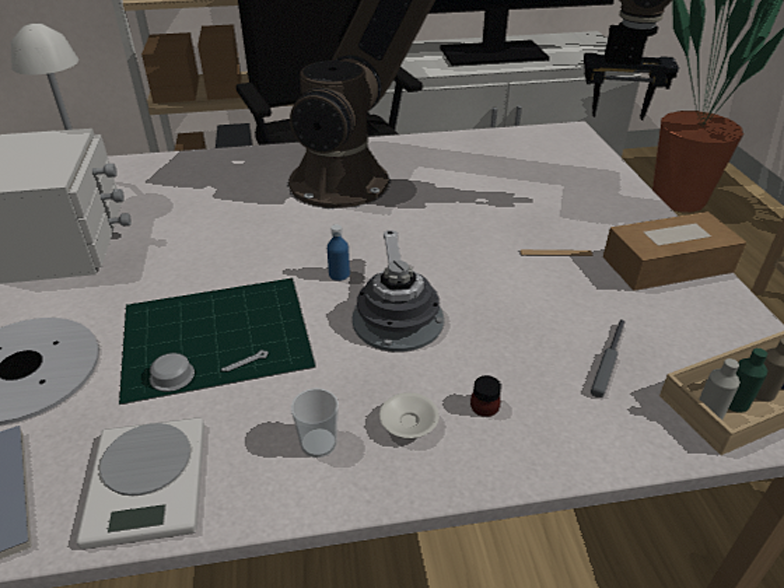

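```bash
cat >> h.py <<'E'
def rect(d,c,z,half=35,n=280):
    # orthographic patch of plane z: column -> +x world, row up -> +y
    g=np.linspace(-half,half,n);X,Y=np.meshgrid(g,-g)
    P=np.c_[(X+c[0]).ravel(),(Y+c[1]).ravel(),np.full(X.size,z)]
    uv=proj(d,P).reshape(n,n,2).astype(np.float32)
    return cv2.remap(d["color"],uv[...,0],uv[...,1],cv2.INTER_CUBIC)
E
python3 - <<'E'
from h import *
out=[]
for n in("top","scene"):
    d=np.load(f"{n}0.npy",allow_pickle=True).item()
    C=cloud(d);m=(abs(C[...,0]-540)<60)&(abs(C[...,1]-45)<60)&(d["z_map"]>0)
    z=C[...,2]
    for lo,hi in((122,128),(112,119),(72,78),(80,92)):
        q=C[m&(z>lo)&(z<hi)];print(n,lo,hi,len(q),q.min(0).round(1),q.max(0).round(1),q.mean(0).round(1))
    e=d["color"].astype(float)
    uv=proj(d,[[540,45,110]])[0].astype(int);print(uv)
    a=d["color"][uv[1]-22:uv[1]+22,uv[0]-22:uv[0]+22]
    print(n)
    out.append(cv2.resize(a,(396,396),interpolation=cv2.INTER_CUBIC))
cv2.imwrite("pics/crop0.png",np.hstack(out)[:,:,::-1])
E
```

```text
top 122 128 100 [520.7  37.4 122. ] [555.7  71.7 127.8] [537.7  54.7 124.2]
top 112 119 68 [516.5  32.1 112.1] [560.4  77.5 118.9] [538.5  53.7 115.6]
top 72 78 360 [480.2  -3.6  72. ] [597.1 104.1  78. ] [538.5  49.2  74.3]
top 80 92 376 [480.5   7.3  80.3] [580.3 103.   92. ] [523.9  54.8  87.9]
[269 216]
top
scene 122 128 100 [525.3  37.1 122.2] [560.8  70.4 127.4] [543.2  53.5 124.4]
scene 112 119 90 [523.7  30.5 112. ] [567.5  79.1 118.9] [552.3  51.8 115.2]
scene 72 78 415 [491.4  -5.1  72. ] [599.7 105.   77.7] [567.9  43.6  74.4]
scene 80 92 233 [499.1  10.1  80. ] [585.5  96.7  92. ] [559.7  46.7  87.7]
[280 194]
scene
```

View pics/crop0.png

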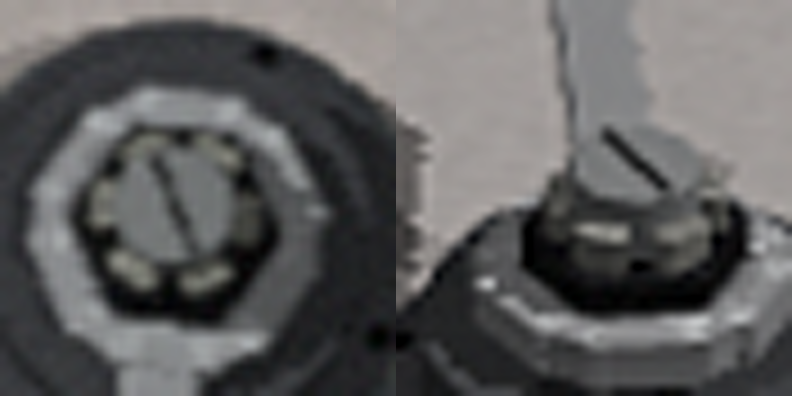

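```bash
cat >> h.py <<'E'
from scipy.optimize import minimize
def layers(o,r,p,per):
    cx,cy,la,sa=p
    def pl(z):
        q=o+r*((z-o[2])/r[:,2])[:,None];return q[:,0]-cx,q[:,1]-cy
    x,y=pl(125.);top=np.hypot(x,y)<18
    line=top&(abs(-x*np.sin(la)+y*np.cos(la))<1.0)
    x,y=pl(116.);R=np.hypot(x,y);an=np.arctan2(y,x)-sa
    k=np.round(an/(np.pi/3));dd=R*np.sin(an-k*np.pi/3)
    side=~top&(R<18);ann=~top&(R>=18)&(R<25);slot=ann&(abs(dd)<4)
    L=[top&~line,line,side,slot]
    t=np.floor(an/(np.pi/3))%6
    L+=[ann&~slot&(t==i) for i in range(6)]
    x,y=pl(105.)
    L.append(~top&(R>=25))
    return np.stack(L,1).astype(float),(top|(R<25.5))
def fit(d,c0,la0,sa0,S=5,rmax=27):
    u0,v0=proj(d,[[*c0,116]])[0]
    us,vs=np.meshgrid(np.arange(int(u0)-16,int(u0)+17),np.arange(int(v0)-16,int(v0)+17))
    us=us.ravel();vs=vs.ravel()
    P=np.array([at_z(d,(u,v),116.) for u,v in zip(us,vs)])
    k=np.hypot(P[:,0]-c0[0],P[:,1]-c0[1])<rmax;us=us[k];vs=vs[k]
    I=d["color"][vs,us].astype(float).mean(1)
    off=(np.arange(S)+.5)/S-.5
    uu=(us[:,None]+np.tile(off,S)).ravel();vv=(vs[:,None]+np.repeat(off,S)).ravel()
    K=np.array(d["camera_matrix"]);T=np.array(d["world_to_cam"]);Rm=T[:3,:3];o=-Rm.T@T[:3,3]
    r=np.c_[(uu-K[0,2])/K[0,0],-(vv-K[1,2])/K[1,1],-np.ones(len(uu))]@Rm
    def f(p):
        L,_=layers(o,r,p,S);A=L.reshape(len(us),S*S,-1).mean(1)
        A=np.c_[A];c=np.linalg.lstsq(A,I,rcond=None)[0]
        return ((A@c-I)**2).mean()
    best=None
    for s in np.radians(sa0):
        p0=np.array([*c0,la0,s]);sim=np.vstack([p0]+[p0+np.eye(4)[i]*[2,2,.08,.1][i] for i in range(4)])
        m=minimize(f,p0,method="Nelder-Mead",options=dict(initial_simplex=sim,maxiter=250,xatol=1e-3,fatol=1e-3))
        if best is None or m.fun<best.fun: best=m
    return best
def avg(n,k):
    D=[cam(n) for _ in range(k)];d=dict(D[0]);d["color"]=np.mean([x["color"].astype(float) for x in D],0);return d
E
cat > m.py <<'E'
from h import *
import sys
def run(n,d,c0,la):
    b=fit(d,c0,np.radians(la),[0,20,40]);x=b.x
    l=np.degrees(x[2]);s=np.degrees(x[3]);print(n,x[:2].round(2),"line",round(l,2),"slot mod60",round(s%60,2),"delta",round((s-l)%60,2),"mse",round(b.fun,2),flush=True)
E
python3 - <<'E'
from m import *
d=np.load("top0.npy",allow_pickle=True).item();run("top",d,[538,54],20)
e=cam("top");print(np.std(e["color"].astype(float)-d["color"]))
d=np.load("scene0.npy",allow_pickle=True).item();run("scene",d,[541,53],20)
E
```

```text
top [538.38  53.43] line 23.53 slot mod60 55.36 delta 31.83 mse 141.37
2.272062637370543
scene [542.03  54.05] line 24.32 slot mod60 56.07 delta 31.75 mse 466.14
```

```bash
python3 - <<'E'
from h import *
for n in("top","scene"):
    d=np.load(f"{n}0.npy",allow_pickle=True).item();C=cloud(d)
    c=np.array([538.4,53.4] if n=="top" else [542,54.05])
    p=C[...,:2]-c;z=C[...,2];r=np.hypot(*np.moveaxis(p,-1,0));a=np.degrees(np.arctan2(p[...,1],p[...,0]))%360
    m=(z>78)&(z<96)&(r>50)&(r<200)&(a>150)&(a<200)
    q=p[m];print(n,m.sum(),z[m].mean(),r[m].max())
    cc=q.mean(0);_,s,V=np.linalg.svd(q-cc);v=V[0]*np.sign(-V[0,0]);print(cc,"dir",np.degrees(np.arctan2(v[1],v[0])),"bearing",np.degrees(np.arctan2(cc[1],cc[0])))
    for lo,hi in((60,85),(85,110),(110,135),(135,160)):
        w=m&(r>lo)&(r<hi);print(lo,p[w].mean(0).round(1),np.degrees(np.arctan2(*p[w].mean(0)[::-1])).round(2))
E
```

```text
top 324 81.94948788884295 185.89806120602734
[-103.51241794    9.94596064] dir 175.28540066823393 bearing 174.5116004034062
60 [-71.8   7.3] 174.19
85 [-97.1  10.1] 174.05
110 [-121.3   11.3] 174.68
135 [-144.    13.3] 174.71
scene 152 81.70426088837203 180.38395265734474
[-115.41947823    9.58373642] dir 174.16388218099888 bearing 175.2533932239206
60 [-77.7   5.5] 175.92
85 [-96.4   8.3] 175.05
110 [-121.1    9.1] 175.7
135 [-146.    13.2] 174.85
```

```bash
cat > plan.py <<'E'
from h import *
def start():
    s=env.state();return [*s["eef_pos"],np.degrees(s["tcp_rot"][2])]
def rows(way,hand,cur=None):
    """way: list of (x,y,z,yawdeg,n)"""
    cur=list(cur or start());out=[]
    for x,y,z,w,n in way:
        tgt=np.array([x,y,z,w],float);s0=np.array(cur);dy=(tgt[3]-s0[3]+180)%360-180;tgt[3]=s0[3]+dy
        for i in range(1,n+1):
            g=s0+(tgt-s0)*i/n;t=np.radians(cur[3]);d=g[:3]-cur[:3]
            a=[d[0]*np.cos(t)+d[1]*np.sin(t),d[0]*np.sin(t)-d[1]*np.cos(t),-d[2]]
            a=np.round(a,1);wz=round(-(g[3]-cur[3]),1)
            out.append([0,0,wz,*a.tolist(),hand])
            cur[0]+=a[0]*np.cos(t)+a[1]*np.sin(t);cur[1]+=a[0]*np.sin(t)-a[1]*np.cos(t);cur[2]-=a[2];cur[3]-=wz
    for i in range(0,len(out),10): print(str(out[i:i+10]).replace(" ",""))
    print("end",np.round(cur,2))
    return cur
E
python3 - <<'E'
from plan import *
print(start())
c=rows([(460.5,60.7,270,175,10),(460.5,60.7,160,175,4),(460.5,60.7,141,175,2)],70)
E
```

```text
[np.float64(202.41315997232522), np.float64(591.3411024349588), np.float64(292.2691559844537), np.float64(161.1045774919735)]
[[0,0,np.float64(-1.4),-41.6,-41.8,2.2,70],[0,0,np.float64(-1.4),-40.6,-42.9,2.3,70],[0,0,np.float64(-1.4),-39.5,-43.8,2.2,70],[0,0,np.float64(-1.4),-38.4,-44.8,2.2,70],[0,0,np.float64(-1.3),-37.3,-45.7,2.2,70],[0,0,np.float64(-1.4),-36.3,-46.6,2.3,70],[0,0,np.float64(-1.4),-35.1,-47.4,2.2,70],[0,0,np.float64(-1.4),-34.0,-48.2,2.2,70],[0,0,np.float64(-1.4),-32.7,-49.1,2.2,70],[0,0,np.float64(-1.4),-31.6,-49.9,2.3,70]]
[[0,0,np.float64(0.0),-0.0,0.0,27.5,70],[0,0,np.float64(0.0),-0.0,0.0,27.5,70],[0,0,np.float64(0.0),-0.0,0.0,27.5,70],[0,0,np.float64(0.0),-0.0,0.0,27.5,70],[0,0,np.float64(0.0),-0.0,0.0,9.5,70],[0,0,np.float64(0.0),-0.0,0.0,9.5,70]]
end [460.49  60.66 140.97 175.  ]
```

Request:
{"api": "jog_arm", "payload": {
  "motion": [
    [0,0,-1.4,-41.6,-41.8,2.2,70],
    [0,0,-1.4,-40.6,-42.9,2.3,70],
    [0,0,-1.4,-39.5,-43.8,2.2,70],
    [0,0,-1.4,-38.4,-44.8,2.2,70],
    [0,0,-1.3,-37.3,-45.7,2.2,70],
    [0,0,-1.4,-36.3,-46.6,2.3,70],
    [0,0,-1.4,-35.1,-47.4,2.2,70],
    [0,0,-1.4,-34,-48.2,2.2,70],
    [0,0,-1.4,-32.7,-49.1,2.2,70],
    [0,0,-1.4,-31.6,-49.9,2.3,70]
  ]
}}

```text
t: 3.0
eef_pos: [461.1, 58.7, 270.1]
tcp_rot: [3.141, 0.001, 3.055]
ft_force: [0.9, 0.3, -0.0]
opening: 0.731
grip_force: 0.0
```

Request:
{"api": "jog_arm", "payload": {
  "motion": [
    [0,0,0,0,0,27.5,70],
    [0,0,0,0,0,27.5,70],
    [0,0,0,0,0,27.5,70],
    [0,0,0,0,0,27.5,70],
    [0,0,0,0,0,9.5,70],
    [0,0,0,0,0,9.5,70],
    [0,0,0,0,0,0,70]
  ]
}}

```text
t: 3.88
eef_pos: [460.6, 60.7, 141.0]
tcp_rot: [3.141, 0.0, 3.054]
ft_force: [-0.9, 0.5, -0.6]
opening: 0.737
grip_force: 0.0
```

```bash
python3 - <<'E'
from plan import *
s=env.state();print(s["t"],start(),s["ft_force"],s["opening"])
o=[]
for n in("scene","top"):
    d=cam(n);uv=proj(d,[[500,55,100]])[0].astype(int);a=d["color"][uv[1]-50:uv[1]+50,uv[0]-50:uv[0]+50];o.append(cv2.resize(a,(400,400),interpolation=cv2.INTER_CUBIC))
cv2.imwrite("pics/c1.png",np.hstack(o)[:,:,::-1])
E
```

```text
3.875 [np.float64(460.56741505067293), np.float64(60.67828162886851), np.float64(140.96817643008114), np.float64(175.0016961085768)] [-0.92685327  0.45754654 -0.63611827] 0.7372396753283863
```

View pics/c1.png

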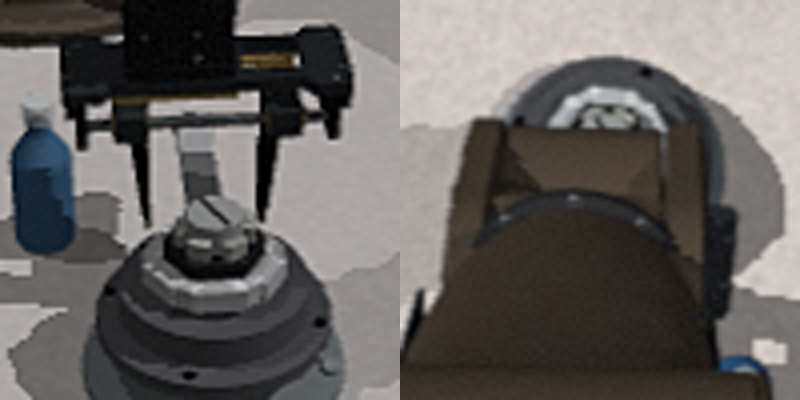

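Request:
{"api": "jog_arm", "payload": {
  "motion": [
    [0,0,0,0,0,0,20],
    [0,0,0,0,0,0,20],
    [0,0,0,0,0,0,20],
    [0,0,0,0,0,0,20],
    [0,0,0,0,0,0,20],
    [0,0,0,0,0,0,20]
  ]
}}

```text
t: 4.72
eef_pos: [460.5, 60.6, 140.9]
tcp_rot: [3.142, 0.0, 3.054]
ft_force: [-0.1, -0.5, 1.4]
opening: 0.248
grip_force: 30.0
```

```bash
python3 - <<'E'
from plan import *
from m import *
s=env.state();print(start(),s["ft_force"],s["moment"],s["opening"])
run("scene",avg("scene",3),[541,53],24)
# rotate about nut axis cw
import math
def arc(cur,c,deg,n,hand):
    r=math.hypot(cur[0]-c[0],cur[1]-c[1]);b=math.degrees(math.atan2(cur[1]-c[1],cur[0]-c[0]))
    return [(c[0]+r*math.cos(math.radians(b-deg*i/n)),c[1]+r*math.sin(math.radians(b-deg*i/n)),cur[2],cur[3]-deg*i/n,1) for i in range(1,n+1)]
c=start();rows(arc(c,(540.2,53.7),24,10,20),20,c)
E
```

```text
[np.float64(460.47498668983286), np.float64(60.63634172672946), np.float64(140.93343980529076), np.float64(175.00242664414094)] [-0.11514191 -0.48184634  1.38092863] [-0.08343067  0.0458372   0.04697779] 0.24848134386644047
scene [541.59  53.76] line 23.12 slot mod60 57.02 delta 33.9 mse 455.14
[[0,0,np.float64(2.4),-0.1,3.4,-0.0,20],[0,0,np.float64(2.4),-0.0,3.3,-0.0,20],[0,0,np.float64(2.4),-0.1,3.4,-0.0,20],[0,0,np.float64(2.4),-0.1,3.3,-0.0,20],[0,0,np.float64(2.4),-0.0,3.4,-0.0,20],[0,0,np.float64(2.4),-0.1,3.3,-0.0,20],[0,0,np.float64(2.4),-0.1,3.4,-0.0,20],[0,0,np.float64(2.4),-0.1,3.3,-0.0,20],[0,0,np.float64(2.4),-0.0,3.4,-0.0,20],[0,0,np.float64(2.4),-0.1,3.3,-0.0,20]]
end [470.19  92.46 140.94 151.  ]
```

Request:
{"api": "jog_arm", "payload": {
  "motion": [
    [0,0,2.4,-0.1,3.4,0,20],
    [0,0,2.4,0,3.3,0,20],
    [0,0,2.4,-0.1,3.4,0,20],
    [0,0,2.4,-0.1,3.3,0,20],
    [0,0,2.4,0,3.4,0,20],
    [0,0,2.4,-0.1,3.3,0,20],
    [0,0,2.4,-0.1,3.4,0,20],
    [0,0,2.4,-0.1,3.3,0,20],
    [0,0,2.4,0,3.4,0,20],
    [0,0,2.4,-0.1,3.3,0,20]
  ]
}}

```text
t: 6.12
eef_pos: [470.4, 92.0, 141.0]
tcp_rot: [-3.141, 0.001, 2.635]
ft_force: [1.5, -8.1, 2.1]
opening: 0.247
grip_force: 30.1
```

```bash
python3 - <<'E'
from plan import *
from m import *
s=env.state();print(s["t"],start(),s["ft_force"],s["moment"],s["opening"])
d=avg("scene",4);np.save("s1.npy",d,allow_pickle=True);run("scene",d,[541.8,53.9],23.8)
d=avg("top",4);np.save("t1.npy",d,allow_pickle=True);run("top",d,[538.4,53.4],23.8)
uv=proj(d,[[540,54,110]])[0].astype(int);o=[cv2.resize(d["color"][uv[1]-20:uv[1]+20,uv[0]-20:uv[0]+20].astype(np.uint8),(400,400))]
d=np.load("s1.npy",allow_pickle=True).item()
uv=proj(d,[[540,54,110]])[0].astype(int);o+=[cv2.resize(d["color"][uv[1]-20:uv[1]+20,uv[0]-20:uv[0]+20].astype(np.uint8),(400,400))]
cv2.imwrite("pics/c2.png",np.hstack(o)[:,:,::-1])
E
```

```text
6.125 [np.float64(470.4358055332782), np.float64(91.99703638891886), np.float64(141.029975752488), np.float64(151.00285778966617)] [ 1.45394861 -8.10398665  2.11937641] [-1.39894156 -0.03869512  0.44129115] 0.24696105136937485
scene [541.53  53.57] line 22.22 slot mod60 35.15 delta 12.93 mse 219.48
top [539.19  59.35] line 4.23 slot mod60 36.65 delta 32.42 mse 86.31
```

View pics/c2.png

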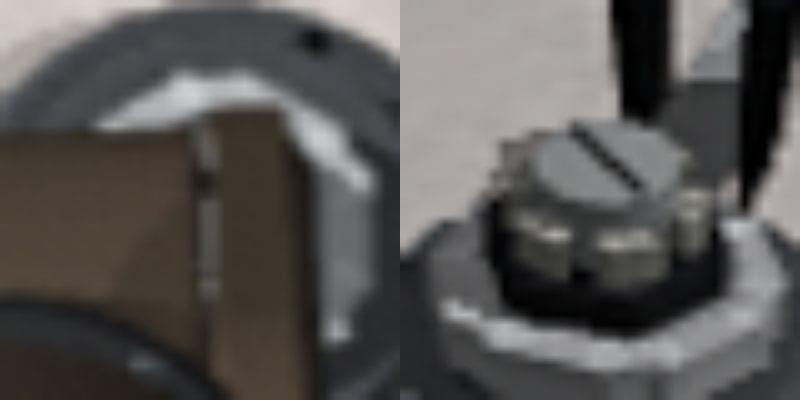

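Request:
{"api": "jog_arm", "payload": {
  "motion": [
    [0,0,2,-0.1,2.8,0,20],
    [0,0,2,0,2.8,0,20],
    [0,0,2,-0.1,2.8,0,20],
    [0,0,2,0,2.8,0,20],
    [0,0,0,0,0,0,20],
    [0,0,0,0,0,0,20]
  ]
}}

```text
t: 7.28
eef_pos: [476.5, 101.5, 141.0]
tcp_rot: [-3.141, 0.001, 2.497]
ft_force: [1.3, -5.2, 2.3]
opening: 0.252
grip_force: 30.0
```

```bash
python3 - <<'E'
from plan import *
from m import *
s=env.state();print(s["t"],start(),s["ft_force"],s["moment"],s["opening"])
d=avg("scene",4);np.save("s2.npy",d,allow_pickle=True);run("scene",d,[541.8,53.9],23.8)
E
```

```text
7.275 [np.float64(476.516650494783), np.float64(101.48951806744999), np.float64(141.02224623727002), np.float64(143.0615957129785)] [ 1.30783659 -5.24212006  2.26303845] [-0.89311555 -0.10600595  0.33654337] 0.25186274005433457
scene [541.3   53.32] line 22.68 slot mod60 26.57 delta 3.89 mse 281.87
```

Request:
{"api": "jog_arm", "payload": {
  "motion": [
    [0,0,0,0,0,0,60],
    [0,0,0,0,0,0,60],
    [0,0,0,0,0,0,60],
    [0,0,0,0,0,-50,60],
    [0,0,0,0,0,-50,60],
    [0,0,0,36,48,0,60],
    [0,0,0,36,48,0,60],
    [0,0,0,36,48,0,60],
    [0,0,0,36,48,0,60],
    [0,0,0,0,0,0,60]
  ]
}}

```text
t: 8.72
eef_pos: [476.1, 345.2, 240.5]
tcp_rot: [3.141, -0.0, 2.5]
ft_force: [-0.3, -1.1, -0.7]
opening: 0.632
grip_force: 0.0
```

```bash
python3 - <<'E'
from plan import *
from m import *
s=env.state();print(s["t"],start(),s["ft_force"],s["opening"])
d=avg("scene",4);np.save("s3.npy",d,allow_pickle=True);run("scene",d,[541.8,53.9],23.8)
o=[]
def crop(d):
    uv=proj(d,[[540,54,110]])[0].astype(int);return cv2.resize(np.clip(d["color"],0,255)[uv[1]-20:uv[1]+20,uv[0]-20:uv[0]+20].astype(np.uint8),(400,400),interpolation=cv2.INTER_CUBIC)
o.append(crop(d))
d=avg("top",4);np.save("t3.npy",d,allow_pickle=True);run("top",d,[538.4,53.4],23.8);o.append(crop(d))
cv2.imwrite("pics/c3.png",np.hstack(o)[:,:,::-1])
E
```

```text
8.725 [np.float64(476.05299010379815), np.float64(345.1753526564729), np.float64(240.5103280428638), np.float64(143.2415852942193)] [-0.33464731 -1.09241928 -0.66114584] 0.631829484587164
scene [541.46  53.7 ] line 23.14 slot mod60 25.74 delta 2.61 mse 317.83
top [538.37  53.43] line 22.69 slot mod60 27.29 delta 4.6 mse 260.33
```

View pics/c3.png

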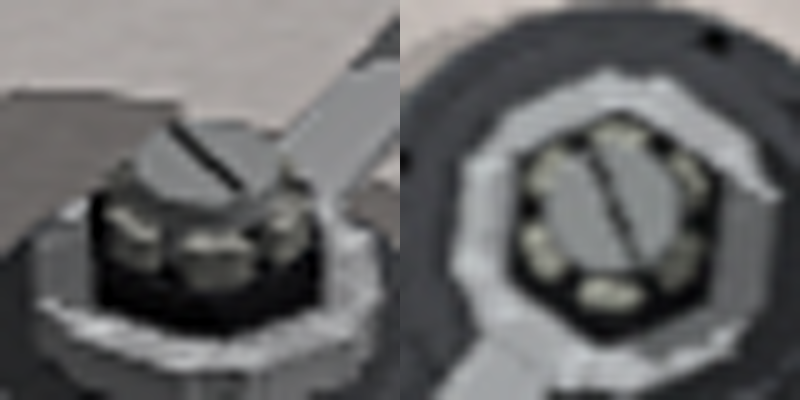

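```bash
cat > fit3.py <<'E'
from h import *
ZS=np.arange(125.,104.9,-.4)
def labels(o,r,p):
    cx,cy,la,sa=p;N=len(r);lab=np.full(N,-1)
    x=y=None
    for z in ZS:
        i=np.where(lab<0)[0]
        if not len(i):break
        t=(z-o[2])/r[i,2];x=o[0]+r[i,0]*t-cx;y=o[1]+r[i,1]*t-cy;R=np.hypot(x,y)
        ax=R<18
        if z==125.:
            l=abs(-x*np.sin(la)+y*np.cos(la))<1.;lab[i[ax]]=np.where(l[ax],1,0);continue
        a=np.arctan2(y,x)-sa;k=np.round(a/(np.pi/3));inslot=abs(R*np.sin(a-k*np.pi/3))<4
        tooth=(R<25)&~ax&~inslot&(z<=116.01);k6=(np.floor(a/(np.pi/3))%6).astype(int)
        first=z>115.6
        # tooth hit: top, outer side (R near 25) or slot wall
        th=np.where(first,4+k6,np.where(R>24.3,10+k6,16+(np.sin(a-k*np.pi/3)>0)))
        lab[i[ax]]=2;lab[i[tooth]]=th[tooth]
    lab[lab<0]=3
    return lab
class Im:
    def __init__(s,d,c0,S=4,rm=25.5):
        K=np.array(d["camera_matrix"]);T=np.array(d["world_to_cam"]);Rm=T[:3,:3];s.o=-Rm.T@T[:3,3]
        u0,v0=proj(d,[[*c0,112]])[0].astype(int);u,v=[q.ravel() for q in np.meshgrid(np.arange(u0-18,u0+19),np.arange(v0-18,v0+19))]
        def rays(u,v):return np.c_[(u-K[0,2])/K[0,0],-(v-K[1,2])/K[1,1],-np.ones(len(u))]@Rm
        r=rays(u,v);k=np.zeros(len(u),bool)
        for z in(125,120,116,112,108):
            q=s.o+r*((z-s.o[2])/r[:,2])[:,None];k|=np.hypot(q[:,0]-c0[0],q[:,1]-c0[1])<(18 if z>116 else rm)
        u=u[k];v=v[k];s.I=np.asarray(d["color"],float)[v,u].mean(1);off=(np.arange(S)+.5)/S-.5;s.S=S*S
        s.r=rays((u[:,None]+np.tile(off,S)).ravel(),(v[:,None]+np.repeat(off,S)).ravel())
    def cost(s,p):
        L=np.eye(18)[labels(s.o,s.r,p)].reshape(len(s.I),s.S,18).mean(1)
        A=np.r_[L,.3*np.eye(18)];b=np.r_[s.I,.3*np.full(18,80.)]
        c=np.linalg.lstsq(A,b,rcond=None)[0];return ((L@c-s.I)**2).mean()
def solve(im,c0,la,sa):
    p0=np.array([*c0,*np.radians([la,sa])]);sim=np.vstack([p0]+[p0+np.eye(4)[i]*[1,1,.06,.1][i] for i in range(4)])
    m=minimize(im.cost,p0,method="Nelder-Mead",options=dict(initial_simplex=sim,maxiter=150,xatol=5e-3,fatol=.02))
    x=m.x;return x[:2].round(2),np.degrees(x[2:]).round(2),round(m.fun,1)
E
cat > g.py <<'E'
from fit3 import *
import sys
for f in sys.argv[1:]:
    f,sas=f.split(":");d=np.load(f+".npy",allow_pickle=True).item();c0=[538.4,53.4] if f[0]=="t" else [541.7,53.8]
    im=Im(d,c0)
    for sa in sas.split(","):print(f,*solve(im,c0,23.5,float(sa)),flush=True)
E
time python3 g.py top0:54,58 scene0:54,58 s1:34,37 s2:25,28 s3:25,28 t3:25,28
```

```text
top0 [538.68  53.57] [23.38 55.71] 113.1
top0 [538.7   53.61] [23.05 55.65] 114.3
scene0 [541.12  53.77] [25.79 57.21] 313.4
scene0 [541.69  53.97] [23.58 56.97] 315.2
s1 [541.39  53.5 ] [22.87 35.46] 220.3
s1 [541.22  53.3 ] [23.46 37.21] 228.7
s2 [541.3   53.57] [24.59 26.69] 278.6
s2 [540.76  53.34] [22.65 27.52] 266.1
s3 [541.36  53.81] [23.79 26.62] 225.6
s3 [541.67  53.78] [24.31 25.77] 237.4
t3 [538.53  53.58] [23.77 26.62] 155.0
t3 [538.52  53.58] [23.72 26.62] 154.9
real	0m8.238s
user	0m8.589s
sys	0m0.123s
```

```bash
python3 - <<'E'
from fit3 import *
for f in("top0","t3","scene0","s1","s2","s3"):
    d=np.load(f+".npy",allow_pickle=True).item();c=[538.6,53.6] if f[0]=="t" else [541.5,53.7]
    g=np.asarray(d["color"],np.float32).mean(2)
    u0,v0=proj(d,[[*c,125]])[0].astype(int)
    P=[];w=[]
    for v in range(v0-12,v0+13):
        for u in range(u0-12,u0+13):
            q=at_z(d,(u,v),125.)[:2]-c
            if np.hypot(*q)<14.5:P.append(q);w.append(g[v,u])
    P=np.array(P);w=np.array(w);b=np.median(w)
    wt=np.clip(b-w-8,0,None)
    # model fit: gaussian-profile line: min over angle, offset, width
    def cost(p):
        t=np.exp(-((-P[:,0]*np.sin(p[0])+P[:,1]*np.cos(p[0])-p[1])/p[2])**2/2);A=np.c_[np.ones(len(t)),P,t]
        k=np.linalg.lstsq(A,w,rcond=None)[0];return ((A@k-w)**2).sum()
    m=minimize(cost,[.41,0,1.],method="Nelder-Mead")
    mu=(wt[:,None]*P).sum(0)/wt.sum();C=((P-mu).T*wt)@(P-mu);e,V=np.linalg.eigh(C);x=V[:,1]
    print(f,"pca",np.degrees(np.arctan(x[1]/x[0])).round(2),"gauss",np.degrees(m.x[0]).round(2),m.x[1:].round(2))
E
```

```text
top0 pca 22.47 gauss 22.48 [-0.07  1.8 ]
t3 pca 22.21 gauss 22.29 [-0.12  1.8 ]
scene0 pca 23.49 gauss 22.88 [0.04 1.56]
s1 pca 23.43 gauss 22.88 [0.06 1.59]
s2 pca 23.46 gauss 22.9 [0.06 1.57]
s3 pca 23.41 gauss 22.79 [0.05 1.58]
```

Request:
{"api": "jog_arm", "payload": {
  "motion": [
    [0,0,0,-36,-48,0,60],
    [0,0,0,-36,-48,0,60],
    [0,0,0,-36,-48,0,60],
    [0,0,0,-36,-48,0,60],
    [0,0,0,0,0,40,60],
    [0,0,0,0,0,40,60],
    [0,0,0,0,0,20,60],
    [0,0,0,0,0,0,20],
    [0,0,0,0,0,0,20],
    [0,0,0,0,0,0,20]
  ]
}}

```text
t: 10.38
eef_pos: [476.6, 101.9, 142.0]
tcp_rot: [3.14, 0.001, 2.496]
ft_force: [0.2, -0.9, 0.3]
opening: 0.371
grip_force: 0.0
```

Request:
{"api": "jog_arm", "payload": {
  "motion": [
    [0,0,0,0,0,0,20],
    [0,0,0,0,0,0,20],
    [0,0,1.1,0,1.5,0,20],
    [0,0,1.1,0,1.5,0,20],
    [0,0,1.1,0,1.6,0,20],
    [0,0,0,0,0,0,20],
    [0,0,0,0,0,0,20]
  ]
}}

```text
t: 11.25
eef_pos: [478.9, 105.1, 141.4]
tcp_rot: [-3.141, 0.0, 2.439]
ft_force: [-3.6, -5.6, 7.5]
opening: 0.249
grip_force: 30.1
```

```bash
python3 - <<'E'
from plan import *
s=env.state();print(s["t"],start(),s["ft_force"],s["moment"],s["opening"])
d=avg("scene",4);np.save("s4.npy",d,allow_pickle=True)
E
python3 g.py s4:22,25,28
```

```text
11.25 [np.float64(478.9235962832131), np.float64(105.12061750121711), np.float64(141.42913717328122), np.float64(139.76801449503526)] [-3.55188617 -5.59090572  7.48341997] [-1.18555504  0.43883827  0.36071055] 0.2492648699125644
s4 [541.51  53.76] [24.31 24.26] 313.2
s4 [541.17  53.4 ] [22.38 24.31] 305.2
s4 [541.32  53.35] [23.24 24.82] 309.0
```

Request:
{"api": "jog_arm", "payload": {
  "motion": [
    [0,0,0.4,0,0.6,0,20],
    [0,0,0.4,0,0.6,0,20],
    [0,0,0,0,0,0,20],
    [0,0,0,0,0,0,20],
    [0,0,-1,0,-1.4,0,20],
    [0,0,-1,0,-1.4,0,20],
    [0,0,-1,0,-1.4,0,20],
    [0,0,0,0,0,0,20]
  ]
}}

```text
t: 12.45
eef_pos: [477.5, 103.3, 141.1]
tcp_rot: [3.141, 0.001, 2.477]
ft_force: [0.4, 3.5, 5.6]
opening: 0.25
grip_force: 30.0
```

```bash
python3 - <<'E'
from plan import *
s=env.state();print(s["t"],start(),s["ft_force"],s["moment"],s["opening"])
d=avg("scene",3);np.save("s5.npy",d,allow_pickle=True)
E
python3 g.py s5:22,25,28
```

```text
12.45 [np.float64(477.4770380452398), np.float64(103.29027251754891), np.float64(141.14260501843472), np.float64(141.93033200044854)] [0.41638246 3.47833663 5.56063373] [ 0.40429646 -0.37078595  0.14397678] 0.24993419847272513
s5 [541.17  53.37] [23.12 24.05] 286.6
s5 [541.6   53.44] [23.55 24.25] 292.8
s5 [541.33  53.33] [23.5  24.14] 292.1
```

Request:
{"api": "jog_arm", "payload": {
  "motion": [
    [0,0,0,0,0,0,60],
    [0,0,0,0,0,0,60],
    [0,0,0,0,0,0,60],
    [0,0,0,0,0,-50,60],
    [0,0,0,0,0,-50,60],
    [0,0,0,36,48,0,60],
    [0,0,0,36,48,0,60],
    [0,0,0,36,48,0,60],
    [0,0,0,36,48,0,60],
    [0,0,0,0,0,0,60]
  ]
}}

```text
t: 13.85
eef_pos: [481.6, 346.3, 240.3]
tcp_rot: [3.142, -0.0, 2.481]
ft_force: [0.0, -0.3, 0.1]
opening: 0.631
grip_force: 0.0
```

```bash
python3 - <<'E'
from plan import *
s=env.state();print(s["t"],start())
o=[]
for n in("scene","top"):
    d=avg(n,4);np.save(n[0]+"6.npy",d,allow_pickle=True)
    uv=proj(d,[[540,54,110]])[0].astype(int);o.append(cv2.resize(np.clip(d["color"],0,255)[uv[1]-20:uv[1]+20,uv[0]-20:uv[0]+20].astype(np.uint8),(400,400),interpolation=cv2.INTER_CUBIC))
cv2.imwrite("pics/c4.png",np.hstack(o)[:,:,::-1])
C=cloud(d);z=C[...,2];p=C[...,:2]-[538.5,53.5];r=np.hypot(p[...,0],p[...,1]);a=np.degrees(np.arctan2(p[...,1],p[...,0]))%360
m=(z>78)&(z<96)&(r>60)&(r<180)&(a>110)&(a<180);q=p[m].mean(0);print("handle bearing",m.sum(),np.degrees(np.arctan2(q[1],q[0])))
# mat: green in top
import colorsys
d=np.load("top0.npy",allow_pickle=True).item();c=d["color"].astype(int);g=(c[...,1]>c[...,0]+12)&(c[...,1]>c[...,2]+3)
g=cv2.morphologyEx(g.astype(np.uint8),cv2.MORPH_OPEN,np.ones((3,3)));nn,L,st,ce=cv2.connectedComponentsWithStats(g)
for k in np.argsort(-st[1:,4])[:1]+1:
    cn=max(cv2.findContours((L==k).astype(np.uint8),0,2)[0],key=cv2.contourArea)
    P=np.array([at_z(d,q[0],3.)[:2] for q in cn],np.float32);b=cv2.minAreaRect(P);print(st[k],b,cv2.boxPoints(b).round(1).tolist())
for n,t,zz in(("top","split_pin",6),("top","dust_cap",32)):
    print(t,[(at_z(d,r["location"],zz)[:2].round(),round(r["score"],2)) for r in env.recognise(n,t)])
E
python3 g.py s6:22,25 t6:21,25,28
```

```text
13.85 [np.float64(481.6192663685586), np.float64(346.29453155811046), np.float64(240.33717530701668), np.float64(142.13117790895475)]
handle bearing 240 141.52883322799607
[ 323  188  118   93 7894] ((522.5812377929688, -276.9227294921875), (254.80661010742188, 315.30072021484375), 5.953444004058838) [[379.5, -133.3000030517578], [412.20001220703125, -446.8999938964844], [665.5999755859375, -420.5], [632.9000244140625, -106.9000015258789]]
split_pin []
dust_cap [(array([ 612., -338.]), 0.61), (array([782.,  27.]), 0.3)]
s6 [541.36  53.83] [23.81 22.41] 258.2
s6 [541.15  53.42] [22.   24.07] 259.3
t6 [538.64  53.74] [22.72 23.41] 147.8
t6 [538.67  53.73] [23.18 23.31] 147.5
t6 [538.69  53.72] [22.82 23.31] 147.8
```

View pics/c4.png

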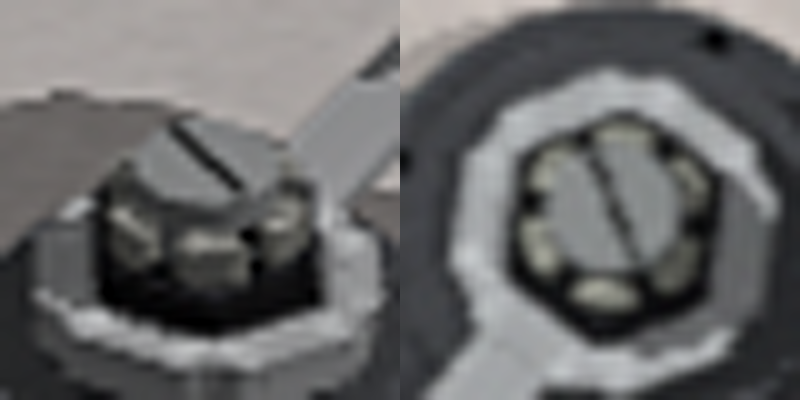

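Request:
{"api": "jog_arm", "payload": {
  "motion": [
    [0,0,0,-36,-48,0,60],
    [0,0,0,-36,-48,0,60],
    [0,0,0,-36,-48,0,60],
    [0,0,0,-36,-48,0,60],
    [0,0,0,-8,0,35,60],
    [0,0,0,0,0,40,60],
    [0,0,0,0,0,10.5,60],
    [0,0,0,0,0,0,60]
  ]
}}

```text
t: 15.35
eef_pos: [483.6, 98.3, 155.6]
tcp_rot: [-3.141, -0.001, 2.477]
ft_force: [-0.4, -0.2, -0.5]
opening: 0.632
grip_force: 0.0
```

Request:
{"api": "jog_arm", "payload": {
  "motion": [
    [0,0,0,0,0,0,20],
    [0,0,0,0,0,0,20],
    [0,0,0,0,0,0,20],
    [0,0,0,0,0,0,20],
    [0,0,0,0,0,0,20]
  ]
}}

```text
t: 15.98
eef_pos: [483.6, 98.3, 155.6]
tcp_rot: [3.141, 0.0, 2.477]
ft_force: [-0.8, 1.6, 1.0]
opening: 0.249
grip_force: 30.0
```

Request:
{"api": "jog_arm", "payload": {
  "motion": [
    [0,0,-1,0,-1.2,0,20],
    [0,0,0,0,0,0,20],
    [0,0,0,0,0,-4,20],
    [0,0,0,0,0,-8,20],
    [0,0,0,0,0,0,20]
  ]
}}

```text
t: 16.6
eef_pos: [482.8, 97.3, 168.0]
tcp_rot: [3.141, 0.0, 2.494]
ft_force: [0.5, -0.3, -4.7]
opening: 0.25
grip_force: 30.0
```

```bash
python3 - <<'E'
from plan import *
s=env.state();print(s["t"],start(),s["ft_force"],s["moment"],s["opening"])
d=avg("scene",3);np.save("s7.npy",d,allow_pickle=True)
E
python3 g.py s7:22,25
```

```text
16.6 [np.float64(482.76643946091343), np.float64(97.25009855632292), np.float64(167.95429688746313), np.float64(142.89491518302077)] [ 0.53610993 -0.34368188 -4.71462854] [ 0.10734479  0.09593365 -0.00263999] 0.250164929683609
s7 [541.33  53.53] [22.78 23.82] 376.4
s7 [541.28  53.54] [24.57 23.94] 379.2
```

Request:
{"api": "jog_arm", "payload": {
  "motion": [
    [0,0,0,0,0,-12,20],
    [0,0,0,0,0,-15,20],
    [0,0,0,0,0,-15,20],
    [0,0,0,0,0,-15,20],
    [0,0,0,0,0,-15,20],
    [0,0,0,0,0,0,20]
  ]
}}

```text
t: 17.5
eef_pos: [483.0, 97.3, 240.7]
tcp_rot: [3.14, 0.002, 2.494]
ft_force: [0.2, 0.4, -5.0]
opening: 0.251
grip_force: 30.0
```

```bash
python3 - <<'E'
from plan import *
s=env.state();print(s["t"],start(),s["ft_force"],s["moment"])
d=cam("scene");C=cloud(d);z=C[...,2];T=start()
t=np.radians(T[3]);p=C[...,:2]-T[:2];a=p[...,0]*np.cos(t)+p[...,1]*np.sin(t);b=p[...,0]*np.sin(t)-p[...,1]*np.cos(t)
m=(z>130)&(z<195)&(abs(b)<45)&(d["z_map"]>0)
for lo,hi in((-125,-105),(-105,-85),(-85,-65),(-65,-45),(-45,-28)):
    w=m&(a>lo)&(a<hi);q=z[w];print(lo,w.sum(),np.percentile(q,[10,50,90]).round(1) if len(q) else "")
rows([(482.8,97.3,260,143,1),(490,-100,260,120,5),(478,-283.6,260,96,5),(478,-283.6,120,96,5)],20)
E
```

```text
17.5 [np.float64(482.95428857751585), np.float64(97.32751497454164), np.float64(240.65507044782657), np.float64(142.90305823131985)] [ 0.16170204  0.35801389 -5.01008542] [0.04896058 0.1649511  0.01659657]
-125 152 [166.8 173.9 179.1]
-105 122 [168.2 176.6 178.2]
-85 77 [166.3 175.1 177.1]
-65 120 [162.8 173.3 175. ]
-45 114 [163.9 172.2 174.3]
[[0,0,np.float64(-0.1),-0.1,0.1,-20.1,20],[0,0,np.float64(4.6),-24.9,-30.7,-0.0,20],[0,0,np.float64(4.6),-27.3,-28.5,-0.0,20],[0,0,np.float64(4.6),-29.4,-26.3,-0.0,20],[0,0,np.float64(4.6),-31.5,-23.8,-0.0,20],[0,0,np.float64(4.6),-33.3,-21.3,-0.0,20],[0,0,np.float64(4.8),-30.6,-20.4,-0.0,20],[0,0,np.float64(4.8),-32.2,-17.8,-0.0,20],[0,0,np.float64(4.8),-33.6,-15.1,-0.0,20],[0,0,np.float64(4.8),-34.7,-12.2,-0.0,20]]
[[0,0,np.float64(4.8),-35.6,-9.2,-0.0,20],[0,0,np.float64(0.0),-0.0,0.0,28.0,20],[0,0,np.float64(0.0),-0.0,0.0,28.0,20],[0,0,np.float64(0.0),-0.0,0.0,28.0,20],[0,0,np.float64(0.0),-0.0,0.0,28.0,20],[0,0,np.float64(0.0),-0.0,0.0,28.0,20]]
end [ 477.99 -283.56  119.97   96.01]
```

Request:
{"api": "jog_arm", "payload": {
  "motion": [
    [0,0,0,0,0,-20,20],
    [0,0,4.6,-24.9,-30.7,0,20],
    [0,0,4.6,-27.3,-28.5,0,20],
    [0,0,4.6,-29.4,-26.3,0,20],
    [0,0,4.6,-31.5,-23.8,0,20],
    [0,0,4.6,-33.3,-21.3,0,20],
    [0,0,4.8,-30.6,-20.4,0,20],
    [0,0,4.8,-32.2,-17.8,0,20],
    [0,0,4.8,-33.6,-15.1,0,20],
    [0,0,4.8,-34.7,-12.2,0,20]
  ]
}}

```text
t: 18.8
eef_pos: [479.2, -248.0, 258.7]
tcp_rot: [-3.141, -0.001, 1.755]
ft_force: [1.1, -0.4, -5.1]
opening: 0.25
grip_force: 30.0
```

Request:
{"api": "jog_arm", "payload": {
  "motion": [
    [0,0,4.8,-35.6,-9.2,0,20],
    [0,0,0,0,0,28,20],
    [0,0,0,0,0,28,20],
    [0,0,0,0,0,28,20],
    [0,0,0,0,0,28,20],
    [0,0,0,0,0,20,20],
    [0,0,0,0,0,0,20],
    [0,0,0,0,0,0,20]
  ]
}}

```text
t: 19.8
eef_pos: [477.4, -283.7, 127.8]
tcp_rot: [3.141, 0.0, 1.674]
ft_force: [0.6, -0.7, -3.8]
opening: 0.247
grip_force: 30.0
```

```bash
python3 - <<'E'
from plan import *
s=env.state();print(s["t"],start(),s["ft_force"],s["moment"])
d=cam("scene")
uv=proj(d,[[478,-300,50]])[0].astype(int);a=d["color"][max(uv[1]-85,0):uv[1]+65,max(0,uv[0]-100):uv[0]+100];cv2.imwrite("pics/c5.png",cv2.resize(a,None,fx=4,fy=4,interpolation=cv2.INTER_CUBIC)[:,:,::-1])
C=cloud(d);z=C[...,2];T=start()
t=np.radians(T[3]);p=C[...,:2]-T[:2];a=p[...,0]*np.cos(t)+p[...,1]*np.sin(t);b=p[...,0]*np.sin(t)-p[...,1]*np.cos(t)
m=(z>35)&(z<75)&(abs(b)<45)&(d["z_map"]>0)
for lo in range(-125,125,15):
    w=m&(a>lo)&(a<lo+15);q=z[w];print(lo,w.sum(),np.percentile(q,[50,80,90]).round(1) if len(q) else "")
E
```

```text
19.8 [np.float64(477.37112418480905), np.float64(-283.6776347456679), np.float64(127.76572425100794), np.float64(95.90407607464434)] [ 0.61059179 -0.67241489 -3.79455966] [ 0.01713543 -0.00631163 -0.02667082]
-125 16 [63.7 65.  65.7]
-110 119 [63.6 65.2 65.9]
-95 103 [61.4 63.9 64.4]
-80 94 [59.8 62.8 63.9]
-65 100 [60.1 61.8 62.9]
-50 85 [59.2 61.3 61.8]
-35 59 [57.  59.4 60.7]
-20 44 [56.7 60.5 65.4]
-5 46 [62.8 71.1 72.5]
10 54 [54.6 55.7 63.8]
25 50 [52.6 54.  54.8]
40 49 [52.  53.2 53.6]
55 49 [50.6 52.4 52.8]
70 47 [49.3 51.4 52. ]
85 50 [48.5 50.1 50.9]
100 50 [48.2 49.2 49.9]
115 5 [45.1 45.7 46.4]
```

View pics/c5.png

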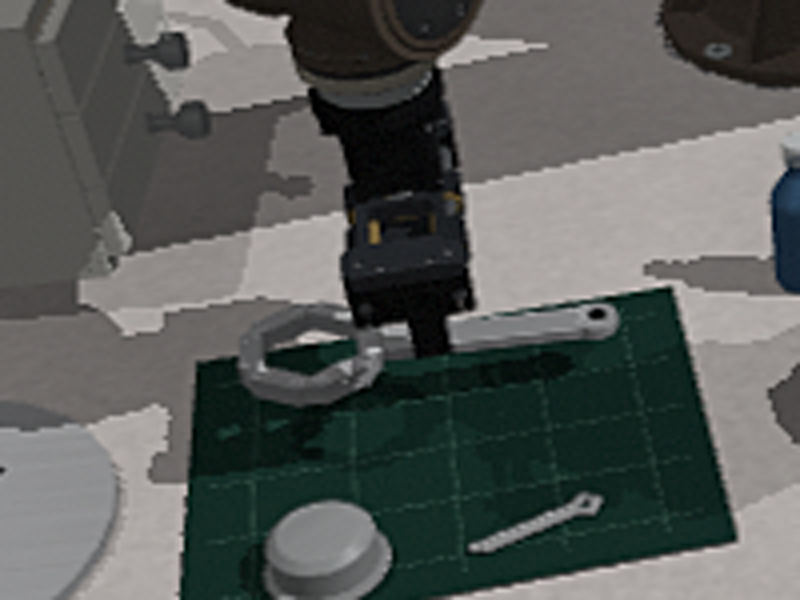

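Request:
{"api": "jog_arm", "payload": {
  "motion": [
    [0,3.7,0,-5,0,0,20],
    [0,0,0,-1,0,15,20],
    [0,0,0,-1,0,15,20],
    [0,0,0,0,0,6,20],
    [0,0,0,0,0,0,20],
    [0,0,0,0,0,0,20]
  ]
}}

```text
t: 20.6
eef_pos: [477.9, -288.2, 91.5]
tcp_rot: [3.141, -0.064, 1.674]
ft_force: [-0.3, -0.3, -4.3]
opening: 0.25
grip_force: 30.0
```

```bash
cat > tilt.py <<'E'
from plan import *
s=env.state();print(s["t"],start(),s["tcp_rot"],s["ft_force"],s["moment"])
d=avg("scene",1);C=cloud(d);z=C[...,2];T=start();zo=T[2]-83
t=np.radians(T[3]);p=C[...,:2]-T[:2];a=p[...,0]*np.cos(t)+p[...,1]*np.sin(t);b=p[...,0]*np.sin(t)-p[...,1]*np.cos(t)
m=(z>zo-2)&(z<zo+25)&(abs(b)<45)&(d["z_map"]>0)&(z>7)
for lo in range(-125,130,15):
    w=m&(a>lo)&(a<lo+15);q=z[w];print(lo,w.sum(),np.percentile(q,[50,80,90]).round(1) if len(q) else "")
E
python3 tilt.py
```

```text
20.6 [np.float64(477.87054861710766), np.float64(-288.1981051914408), np.float64(91.51725367323407), np.float64(95.91719932079086)] [ 3.14132576 -0.06426987  1.67407094] [-0.27346983 -0.34613089 -4.26616612] [-0.02919288  0.038968   -0.02676486]
-125 0 
-110 100 [21.1 22.6 23.7]
-95 96 [20.  21.5 22.1]
-80 93 [19.6 21.9 22.9]
-65 88 [19.3 22.3 22.8]
-50 68 [20.1 22.2 22.9]
-35 65 [19.8 21.8 23.1]
-20 43 [18.7 20.6 21.3]
-5 34 [23.5 29.1 31.6]
10 43 [19.2 23.6 28. ]
25 49 [19.3 20.6 21.1]
40 48 [18.4 20.3 21. ]
55 47 [18.9 20.8 21.2]
70 47 [18.8 20.1 20.5]
85 47 [18.5 19.5 20.8]
100 55 [18.5 20.  20.5]
115 18 [18.4 20.3 20.9]
```

Request:
{"api": "jog_arm", "payload": {
  "motion": [
    [0,0,0,0,0,1.5,20],
    [0,0,0,0,0,1,20],
    [0,0,0,0,0,1,20],
    [0,0,0,0,0,0,20]
  ]
}}

```text
t: 21.15
eef_pos: [477.7, -288.0, 87.8]
tcp_rot: [-3.142, -0.065, 1.674]
ft_force: [0.1, -0.2, -3.5]
opening: 0.249
grip_force: 30.0
```

Request:
{"api": "jog_arm", "payload": {
  "motion": [
    [0,0,0,0,0,0.7,20],
    [0,0,0,0,0,0.7,20],
    [0,0,0,0,0,0,20]
  ]
}}

```text
t: 21.52
eef_pos: [477.7, -287.9, 86.4]
tcp_rot: [-3.142, -0.065, 1.674]
ft_force: [0.3, 0.4, -4.3]
opening: 0.253
grip_force: 30.0
```

Request:
{"api": "jog_arm", "payload": {
  "motion": [
    [0,0,0,0,0,0.7,20],
    [0,0,0,0,0,0.7,20],
    [0,0,0,0,0,0,20]
  ]
}}

```text
t: 21.9
eef_pos: [477.7, -287.8, 85.6]
tcp_rot: [3.141, -0.064, 1.674]
ft_force: [-1.6, 1.6, 4.6]
opening: 0.247
grip_force: 30.0
```

Request:
{"api": "jog_arm", "payload": {
  "motion": [
    [0,0,0,0,0,0.7,20],
    [0,0,0,0,0,0,20]
  ]
}}

```text
t: 22.15
eef_pos: [477.7, -287.8, 85.6]
tcp_rot: [3.141, -0.064, 1.674]
ft_force: [-4.3, 2.2, 14.7]
opening: 0.248
grip_force: 30.0
```

Request:
{"api": "jog_arm", "payload": {
  "motion": [
    [0,0,0,0,0,-0.6,20],
    [0,0,0,0,0,0,60],
    [0,0,0,0,0,0,60],
    [0,0,0,0,0,0,60],
    [0,0,0,0,0,-15,60],
    [0,0,0,0,0,-40,60],
    [0,0,0,0,0,-50,60],
    [0,0,0,0,0,-50,60],
    [0,0,0,-50,0,-20,60],
    [0,0,0,-50,0,0,60]
  ]
}}

```text
t: 23.4
eef_pos: [489.5, -399.6, 256.8]
tcp_rot: [3.138, -0.061, 1.675]
ft_force: [0.5, 0.2, 0.1]
opening: 0.631
grip_force: 0.0
```

```bash
python3 - <<'E'
from plan import *
s=env.state();print(s["t"],start(),s["ft_force"],s["opening"])
for n in("scene","top"):
    d=avg(n,3);np.save(n[0]+"8.npy",d,allow_pickle=True)
    if n=="scene":
        C=cloud(d);z=C[...,2];m=(z>7)&(z<30)&(abs(C[...,0]-480)<60)&(C[...,1]<-140)&(C[...,1]>-430)
        for lo in range(-410,-150,20):
            q=z[m&(C[...,1]>lo)&(C[...,1]<lo+20)];print(lo,np.percentile(q,[50,90]).round(1) if len(q) else "",end=" ")
cv2.imwrite("pics/end.png",cv2.resize(d["color"].astype(np.uint8)[90:320,100:500],(800,460),interpolation=cv2.INTER_CUBIC)[:,:,::-1])
E
python3 g.py s8:22,25 t8:21,25
```

```text
23.4 [np.float64(489.54227177718286), np.float64(-399.6174313239441), np.float64(256.84451532580664), np.float64(95.96445015196733)] [0.5391944  0.18300969 0.08781388] 0.630948173222133
-410 [16.3 17.4] -390 [16.4 18.5] -370 [15.5 17.9] -350 [15.6 18.5] -330 [15.6 17.5] -310 [12.7 15.6] -290 [12.9 15.1] -270 [12.8 15.2] -250 [12.6 14.6] -230 [12.  14.3] -210 [12.5 14.2] -190 [12.  14.6] -170 [11.7 13.4] s8 [541.1   53.73] [23.66 22.85] 249.3
s8 [541.37  53.8 ] [23.84 23.13] 248.4
t8 [538.66  53.74] [22.35 23.4 ] 144.2
t8 [538.72  53.81] [23.14 23.68] 145.8
```

View pics/end.png

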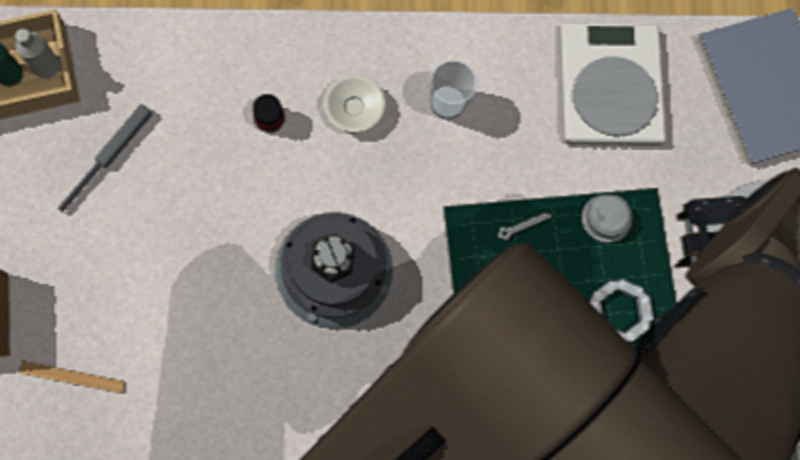

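```bash
python3 -c "
from cell import env
print(env.job_done())"
```

```text
the job is handed in; nothing more can be done
None
```

I tightened the nut about 32° clockwise to the next slot, which lines up with the scribed line to within about 1° by both cameras; the spanner lies flat inside the free part of the mat, nothing else looked moved in the last picture, and the job was handed in at about 24 s.

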